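Square check on the corner of a microscope cover frame

ROBOT

A 6-joint arm with a two-finger parallel gripper is mounted at the origin on the work surface. World frame = base frame: x ahead of the robot, y to its left, z up, the work surface at z = 0. Lengths are in mm, angles in rad, forces in N, time in s.
With the tool pointing down it reaches from about 350 to 775 mm from the base axis. Payload 7.3 kg.
Tool frame: the origin (TCP) lies at the very end of the fingers, on their centre line; the grasp point (between the pads) lies 19 mm behind it; z points along the fingers, y is the direction in which the jaws open and shut (so a half turn about z gives the same grasp; the last joint's range is limited). The gripper opens to 92 mm and grips with 3 to 60 N. Pads are 19 mm wide; open, the fingers measure 130 mm over their backs; the gripper's body (75 mm by 190 mm) begins 47 mm behind the grasp point.
Start: joints at [-1.294, 0.342, 1.524, -0, 1.275, -0.146], TCP at [215.439, -478.78, 226.741] pointing down, gripper open.
Joint ranges: [-2.53, 2.53], [-0.77, 2.02], [0.04, 2.7], [-1, 4.14], [0.28, 2.66], [-3.11, 3.11]. Speed limits (rad/s): [2.57, 2.57, 3.14, 3.14, 3.14, 3.14].

INTERFACE

Orientations are given as [roll, pitch, yaw] about the fixed x, y, z axes, in that order (R = Rz(yaw) Ry(pitch) Rx(roll)).
In Python, from plant import bot gives the robot as it stands.
- The arm moves only by the tool arm_command, never from a script. Its argument "targets" is a list of rows, each an object of numbers: "x", "y", "z": the shift along the world's x, y, z in cm; "roll": the turn about the world's z in rad. In form: [{"x": .., "y": .., "z": .., "roll": ..}, ...]. A call has 1 to 8 rows; each row is the pose to reach, as a shift and turn from the pose commanded when the call began; what a row does not reach only later rows make up. A row lasts 1/12 s, in which the tool goes at most 41.7 mm and 7.16 degrees, less where a joint would pass 70% of its speed; a pose out of reach is approached as far as the arm can. A call with a gripper value outside its range is refused whole. "fingers" is the opening, from 0 (shut) to 1 (fully open), set as the call begins (left out, the last holds). The fingers move at their own pace and stop on an object; the grip force is fixed at half the most. Time passes only in rows, so rows that repeat a pose let the fingers close. It gives the time, the measured TCP pose, the force and the opening at its end, in the units of the state.
- bot.get_obs(): the state, without advancing time (a new reading comes with each control period).
- bot.capture(name): name is "scene" or "top"; returns a dict with "img" (480x640x3 uint8, blue, green, red), "fx", "fy", "cx", "cy" (pixels), "position" and "rotation" of the camera in the world. Camera axes: x right, y down, z forward; pixel columns grow to the right and rows downward; lengths in mm; the calibration is good to about 2 mm. A picture is of the moment at which its call begins. There is no depth.
- bot.close_job(): hands the job in, once; it reports no verdict.
The state is a dict: "time": time; "joint_positions": joint angles; "dq": joint speeds; "tau": joint torques, N m; "tool_pos": TCP position; "tcp_rot": TCP orientation; "contact_force": force on the tool from outside, world axes, zero at the start; "moment": the same for the moment, N m; "grip_width": finger opening in mm.
Only numpy, scipy, OpenCV 4.12 (cv2) and the standard library are available. Lean on these libraries where they do the work, as an engineer would, in place of code of your own. Each camera call takes 0.05 s, during which the arm holds its last target.

TASK

We are building the base frame of the microscope's dark cover, and the corner where its two aluminium profiles meet has to be checked. Of the three steel gauges with grip posts (a straight bar, an obtuse one and a right-angled square), take the square by its post and press it, flat on the bench, into the inside corner so that one leg bears on each profile. Hold it pressed against both for a moment, then let go and leave it sitting there flush so I can look for gaps.

Things in the scene. Friction and masses are not known exactly. Their poses are not given: they have to be found in the camera images.
- square: Steel square, 0.25-0.5 kg, flat on the bench. L of two legs 100 long (outer faces), 20 wide, 25 tall. Grip post 24 x 24 mm, sides parallel to the legs, 80 tall, in the crook. Origin: post axis at the underside, z up. One leg runs to -x (outer face y = -30), the other to +y (outer face x = +30); leg ends x = -70, y = +70. Two gauges with the same post are no right angle: straight, 135 degrees.
- rail_back: Aluminium bar 30 x 30 mm (bolt heads 2.5 more), fixed. Origin: inside corner of the frame at bench level, z up. Runs 180 mm from there to +y; inner face x = 0 (bar fills x 0 to 30). Free space inside the corner is x < 0, y > 0, facing the robot and its left. The square is flush when its axes are parallel to these and its origin is at (-30, 30, 0) mm.
- rail_side: The other bar of the corner, same section, fixed, at a right angle to the first. Same origin and axes as rail_back (the inside corner). Runs 200 mm from there to -x; inner face y = 0 (bar fills y -30 to 0).
Not all that is in view belongs to the job. What is shaped like the square but red is not meant.

How it is judged:
By the outcome, as a careful person would: the job done as asked, in the order asked, and still so for the second after the job is handed in, with the robot touching nothing.
It also fails if it takes over 45 s, if anything falls off the work surface, if the arm or the gripper's body presses on something with over 40 N, if the wrist force passes 120 N, or if a joint passes its speed limit or range.

## Working session

There is one attempt and no reset: what is moved stays moved. The work goes in short steps, Python scripts to look and compute and a tool call to move; the robot and the scene stay as the last step left them, time stands still between calls to the robot, and variables do not carry over. Pictures are saved under pics/ and viewed, and the job is handed in when it is done.

Besides the shell and the picture viewer there is one more tool, called after "Emit:" by a JSON object that holds its "name" and its "arguments". arm_command: Moves the arm, as the interface text tells. Its arguments: {"type":"object","properties":{"targets":{"type":"array","items":{"type":"object","properties":{"x":{"type":"number"},"y":{"type":"number"},"z":{"type":"number"},"roll":{"type":"number"}}}},"fingers":{"type":"number"}},"required":["targets"]}

```bash
ls; mkdir -p pics; python3 - <<'E'
from plant import bot
import cv2,pickle
o=bot.get_obs(); print(o)
for n in("scene","top"):
    c=bot.capture(n); cv2.imwrite(f"pics/{n}0.png",c["img"]); pickle.dump(c,open(f"{n}0.pkl","wb"))
    print(n,{k:v for k,v in c.items() if k!="img"})
E
```

```text
pics
{'time': 0.0, 'joint_positions': array([-1.29397856e+00,  3.42700879e-01,  1.52503629e+00,  1.55884144e-05,
        1.27540358e+00, -1.45990456e-01]), 'dq': array([ 0.00128012, -0.00115675,  0.00228263,  0.0005671 ,  0.00051445,
       -0.00019569]), 'tau': array([-1.46781302e-03, -4.31246245e+01, -2.44219333e+01,  7.17184972e-02,
        5.59122430e-02, -1.17765535e-04]), 'tool_pos': array([ 215.33347777, -478.34952679,  226.04957991]), 'tcp_rot': array([-3.14006319e+00, -2.39953657e-04,  4.22803488e-01]), 'contact_force': array([ 0.11308136, -0.22419042, -0.68160148]), 'moment': array([-3.84364990e-02, -4.14086094e-05,  1.46275733e-02]), 'grip_width': 91.85675479049257}
scene {'fx': 542.7699531331198, 'fy': 542.7699531331198, 'cx': 329.00408115171626, 'cy': 240.5221669503899, 'position': array([1400.97870151,  521.03028891,  701.61839413]), 'rotation': array([-2.16501514, -0.0127536 ,  2.06818033])}
top {'fx': 457.70595101074827, 'fy': 457.70595101074827, 'cx': 312.50402458261055, 'cy': 236.87829715970207, 'position': array([ 435.39794923,   65.10064218, 1042.54705839]), 'rotation': array([-3.04265537e+00, -2.46309594e-03, -1.58004677e+00])}
```

View pics/top0.png

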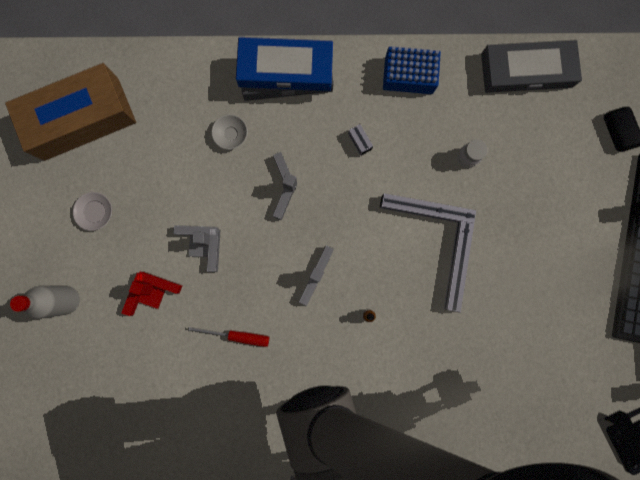

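View pics/scene0.png

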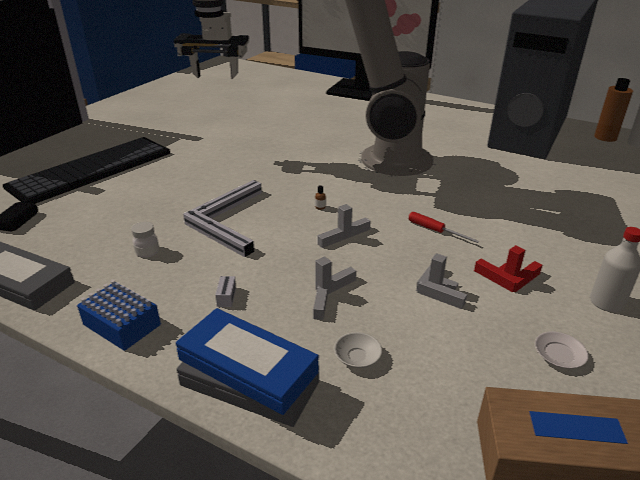

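Candidates in the top picture: a grey L at (200,245), an obtuse one at (285,185), a straight bar at (316,275) and a red L at (148,292). The grey L fits because it is steel-coloured with a 90° bend. I'll enlarge it, and the corner at (470,215), to confirm.

```bash
python3 - <<'E'
import cv2,pickle,numpy as np
im=pickle.load(open("top0.pkl","rb"))["img"]
a=cv2.resize(im[205:285,150:240],None,fx=6,fy=6,interpolation=cv2.INTER_CUBIC)
b=cv2.resize(im[185:320,370:485],None,fx=4.4,fy=4.4,interpolation=cv2.INTER_CUBIC)
cv2.imwrite("pics/cropA.png",np.clip(a*1.3,0,255)); cv2.imwrite("pics/cropB.png",np.clip(b*1.3,0,255))
s=pickle.load(open("scene0.pkl","rb"))["img"]
cv2.imwrite("pics/cropC.png",np.clip(cv2.resize(s[170:320,175:480],None,fx=2.6,fy=2.6,interpolation=cv2.INTER_CUBIC)*1.3,0,255))
E
```

```text
[ WARN:0@0.036] global loadsave.cpp:1063 imwrite_ Unsupported depth image for selected encoder is fallbacked to CV_8U.
```

View pics/cropA.png

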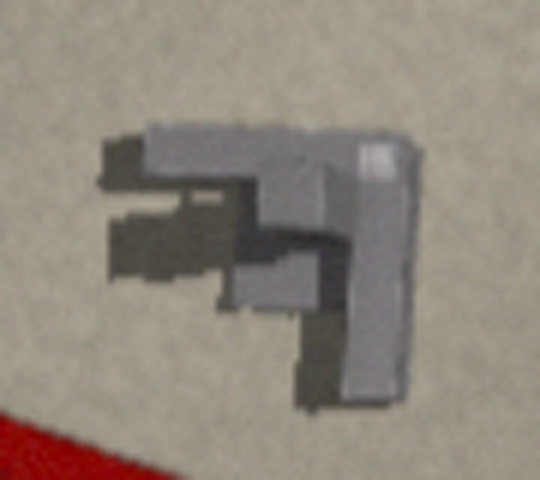

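View pics/cropB.png

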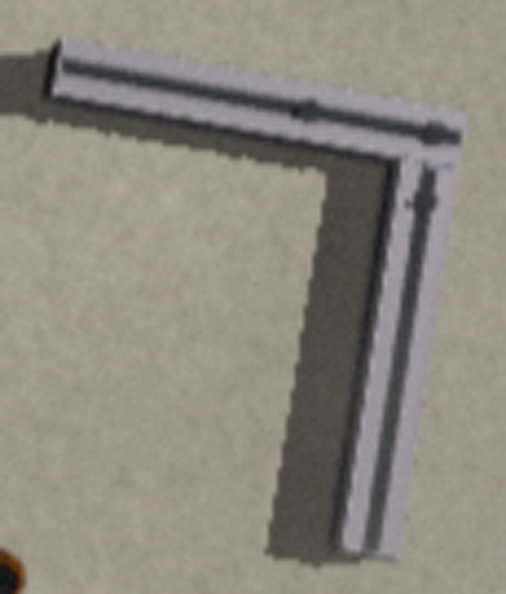

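View pics/cropC.png

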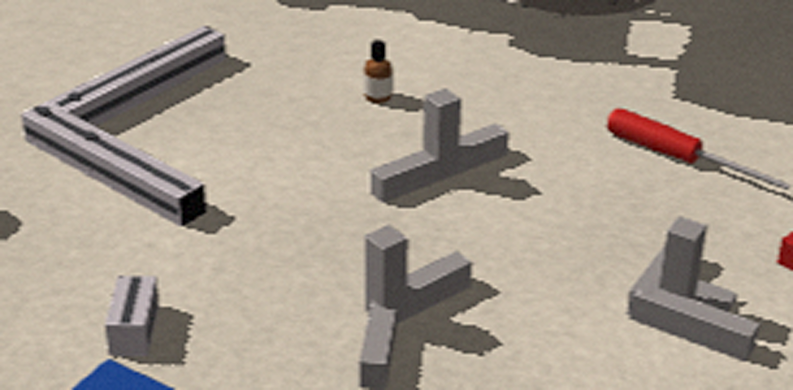

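```bash
cat > h.py <<'E'
import numpy as np,cv2,pickle
from scipy.spatial.transform import Rotation as R
def cam(c):
    return R.from_euler('xyz',c["rotation"]).as_matrix(),np.array(c["position"]),np.array([[c["fx"],0,c["cx"]],[0,c["fy"],c["cy"]],[0,0,1]])
def proj(c,p):
    M,t,K=cam(c); q=(np.atleast_2d(p)-t)@M@K.T; return q[:,:2]/q[:,2:]
def ray(c,uv,z):
    M,t,K=cam(c); uv=np.atleast_2d(uv).astype(float)
    d=np.c_[uv,np.ones(len(uv))]@np.linalg.inv(K).T@M.T
    return (t+d*((z-t[2])/d[:,2])[:,None])[:,:2]
def load(n): return pickle.load(open(n+".pkl","rb"))
E
python3 - <<'E'
from h import *
t=load("top0"); print("nadir",proj(t,[435.4,65.1,0]))
# L corners crop A/6+(150,205), legs top z25
A=np.array([[147,122],[412,133],[408,400],[344,398],[350,240],[145,178]])/6+[150,205]
g=ray(t,A,25);print(g.round(1))
print(np.diff(g,axis=0), np.linalg.norm(np.diff(g,axis=0),axis=1))
print("patch",ray(t,np.array([[290,195],[275,280],[375,160]])/6+[150,205],80))
E
```

```text
nadir [[311.37138349 282.30990548]]
[[565.1 370.3]
 [560.1 271.4]
 [460.8 271.8]
 [461.7 295.4]
 [520.3 294. ]
 [544.1 370.6]]
[[ -5.01696869 -98.83699555]
 [-99.31637383   0.38525916]
 [  0.95415499  23.63536726]
 [ 58.53448157  -1.44114091]
 [ 23.84584819  76.57072331]] [98.96424437 99.31712105 23.65461894 58.5522196  80.19788117]
patch [[531.76798885 302.94736917]
 [501.84321635 307.74637068]
 [543.89442259 273.20110609]]
```

```bash
python3 - <<'E'
from h import *
s=load("scene0")["img"]
cv2.imwrite("pics/cropD.png",np.clip(cv2.resize(s[245:315,405:480],None,fx=8,fy=8,interpolation=cv2.INTER_CUBIC)*1.4,0,255).astype('uint8'))
sc=load("scene0");t=load("top0")
O=np.array([530.5,301.5,0])
print(((proj(sc,O+np.array([[0,0,0],[0,0,80],[30,-30,25],[30,70,25],[-70,-30,25],[-28,6,0],[-28,6,20]]))-[405,245])*8).round())
s0=t["img"]; print(s0[251,196],s0[251,200],s0[230,178],s0[260,211],s0[238,199],s0[200,250])
E
```

```text
[[223. 341.]
 [262.  88.]
 [ 81. 292.]
 [469. 418.]
 [216.  90.]
 [281. 289.]
 [291. 228.]]
[91 90 92] [87 87 91] [93 91 94] [93 90 95] [90 87 91] [107 117 123]
```

View pics/cropD.png

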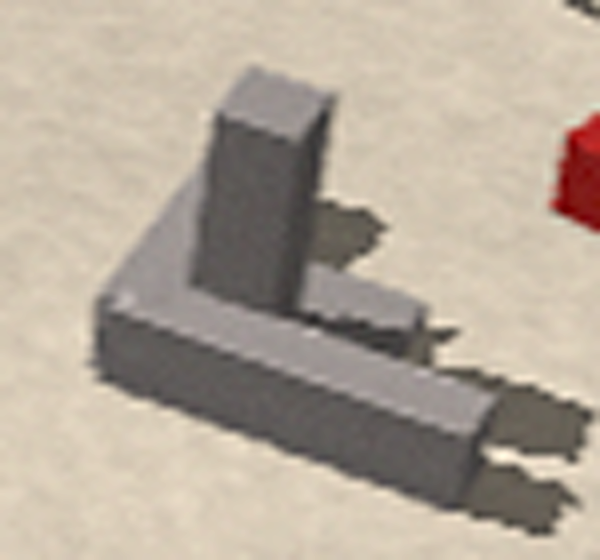

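```bash
python3 - <<'E'
from h import *
t=load("top0");im=t["img"].astype(int)
m=((im[:,:,0]-im[:,:,2])>-3).astype('uint8')&((im.sum(2)>225)).astype('uint8')
v=np.zeros((135,115,3),'uint8'); v=np.where(m[185:320,370:485,None],im[185:320,370:485],0).astype('uint8')
w=np.where(m[205:285,150:265,None],im[205:285,150:265],0).astype('uint8')
cv2.imwrite("pics/mask.png",np.hstack([cv2.resize(v,None,fx=3.4,fy=3.4,interpolation=0),cv2.resize(w,(391,459),interpolation=0)]))
def line(pts):
    vx,vy,x,y=cv2.fitLine(np.float32(pts),cv2.DIST_HUBER,0,.01,.01).ravel(); return np.array([x,y]),np.array([vx,vy])
def lastmask(col,axis,rng,rev):
    pass
def edges_cols(cols,r0,r1,last):  # subpixel not needed
    P=[]
    for c in cols:
        r=np.where(m[r0:r1,c])[0]
        if len(r): P.append([c,(r0+r[-1]+.5) if last else (r0+r[0]-.5)])
    return P
def edges_rows(rows,c0,c1,last):
    P=[]
    for r in rows:
        c=np.where(m[r,c0:c1])[0]
        if len(c): P.append([(c0+c[-1]+.5) if last else (c0+c[0]-.5),r])
    return P
def inter(a,b):
    s=np.linalg.solve(np.c_[a[1],-b[1]],b[0]-a[0]); return a[0]+s[0]*a[1]
def ang(l): return np.degrees(np.arctan2(l[1][1],l[1][0]))
# rails
for name,z,L in [("in back",30,line(ray(t,edges_cols(range(386,456),190,228,True),30))),("out back",30,line(ray(t,edges_cols(range(386,470),190,228,False),30))),
 ("in side",30,line(ray(t,edges_rows(range(228,306),440,480,False),30))),("out side",30,line(ray(t,edges_rows(range(228,306),440,485,True),30))),
 ("sq top",25,line(ray(t,edges_cols(range(177,215),215,250,False),25))),("sq right",25,line(ray(t,edges_rows(range(230,270),195,225,True),25))),
 ("sq inside right leg",25,line(ray(t,edges_rows(range(258,270),206,225,False),25)))]:
    print(name,L[0].round(1),ang(L).round(2)); globals()[name.replace(' ','_')]=L
print("corner",inter(in_back,in_side),"outer",inter(out_back,out_side)); print("sq outer",inter(sq_top,sq_right))
E
```

```text
in back [ 586.8 -180.2] 78.81
out back [ 613.4 -196.9] 78.84
in side [ 467.4 -249.6] -11.24
out side [ 467.6 -278.8] -11.38
sq top [561.7 325.5] 87.12
sq right [510.4 272.4] -2.09
sq inside right leg [479.1 296. ] -6.72
corner [ 569.0324 -269.813 ] outer [ 592.2589 -303.9048]
sq outer [558.90283 270.65192]
```

View pics/mask.png

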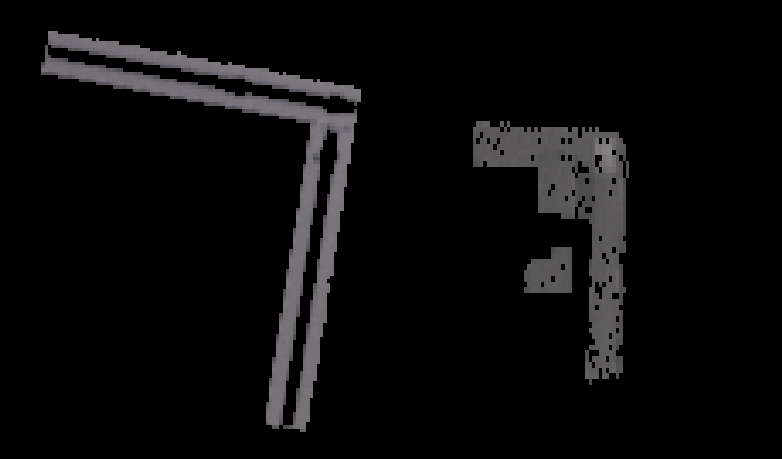

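The crop confirms it. The grey L has a true 90° bend (both outer edges about 99 mm) with its post at about (531,302). The obtuse bar, the straight bar and the red L are not meant. A low loose grey block sits in the crook at pixel (195,252), below the height of my grasp. The frame's inside corner is at about (569,-270), yaw about -11.2°.

Emit:
{"name": "arm_command", "arguments": {"targets": [{"x":3,"y":3,"roll":-0.1},{"x":6,"y":6,"roll":-0.2},{"x":9,"y":9,"roll":-0.3},{"x":12,"y":12,"roll":-0.4},{"x":15,"y":15,"roll":-0.46},{"x":18,"y":18,"roll":-0.46},{"x":21,"y":21,"roll":-0.46},{"x":24,"y":24,"roll":-0.46}], "fingers": 1}}

```text
$.targets[0]: bad value
```

Emit:
{"name": "arm_command", "arguments": {"targets": [{"x":1,"y":4},{"x":2,"y":8},{"x":3,"y":12},{"x":4,"y":16},{"x":5,"y":20},{"x":5,"y":24},{"x":6,"y":28},{"x":6,"y":32}]}}

```text
$.targets[0]: bad value
```

Emit:
{"name": "arm_command", "arguments": {"targets": [{"x":3,"y":3,"z":0,"roll":-0.1},{"x":6,"y":6,"z":0,"roll":-0.2},{"x":9,"y":9,"z":0,"roll":-0.3},{"x":12,"y":12,"z":0,"roll":-0.4},{"x":15,"y":15,"z":0,"roll":-0.46},{"x":18,"y":18,"z":0,"roll":-0.46},{"x":21,"y":21,"z":0,"roll":-0.46},{"x":24,"y":24,"z":0,"roll":-0.46}], "fingers": 1}}

```text
time: 0.77
tool_pos: [452.1, -241.2, 226.5]
tcp_rot: [-3.141, 0.0, -0.037]
contact_force: [0.7, -0.5, -0.3]
grip_width: 91.5
```

Emit:
{"name": "arm_command", "arguments": {"targets": [{"x":1,"y":4,"z":0,"roll":0},{"x":2,"y":8,"z":0,"roll":0},{"x":3,"y":12,"z":0,"roll":0},{"x":4,"y":16,"z":0,"roll":0},{"x":5,"y":20,"z":0,"roll":0},{"x":6,"y":24,"z":0,"roll":0},{"x":7,"y":28,"z":0,"roll":0},{"x":7.5,"y":32,"z":0,"roll":0}]}}

```text
time: 1.43
tool_pos: [526.5, 79.0, 226.4]
tcp_rot: [3.141, 0.0, -0.037]
contact_force: [0.3, -0.0, -0.0]
grip_width: 91.8
```

Emit:
{"name": "arm_command", "arguments": {"targets": [{"x":0,"y":4,"z":0,"roll":0},{"x":0,"y":8,"z":0,"roll":0},{"x":0,"y":12,"z":0,"roll":0},{"x":0,"y":16,"z":0,"roll":0},{"x":0,"y":20,"z":0,"roll":0},{"x":0,"y":22,"z":0,"roll":0},{"x":0,"y":22,"z":0,"roll":0}]}}

```text
time: 2.02
tool_pos: [525.0, 301.2, 225.8]
tcp_rot: [-3.141, 0.001, -0.032]
contact_force: [-1.2, -0.6, -0.6]
grip_width: 91.6
```

Emit:
{"name": "arm_command", "arguments": {"targets": [{"x":0.6,"y":0.1,"z":-3,"roll":0},{"x":0.6,"y":0.1,"z":-6,"roll":0},{"x":0.6,"y":0.1,"z":-9,"roll":0},{"x":0.6,"y":0.1,"z":-11,"roll":0},{"x":0.6,"y":0.1,"z":-12,"roll":0},{"x":0.6,"y":0.1,"z":-12,"roll":0}]}}

```text
time: 2.52
tool_pos: [530.9, 296.5, 104.1]
tcp_rot: [3.139, 0.005, -0.038]
contact_force: [-0.6, 0.5, 0.4]
grip_width: 92.0
```

```bash
python3 - <<'E'
from h import *
from plant import bot
s=bot.capture("scene");t=bot.capture("top")
cv2.imwrite("pics/g1.png",np.hstack([cv2.resize(s["img"][170:330,370:500],(400,492),interpolation=2),cv2.resize(t["img"][180:300,130:230],(400,480),interpolation=2)[:492] if 0 else cv2.resize(t["img"][180:300,130:230],(400,492),interpolation=2)]))
print(bot.get_obs()["tool_pos"])
E
```

```text
[532.74325199 297.64017229 107.55211154]
```

View pics/g1.png

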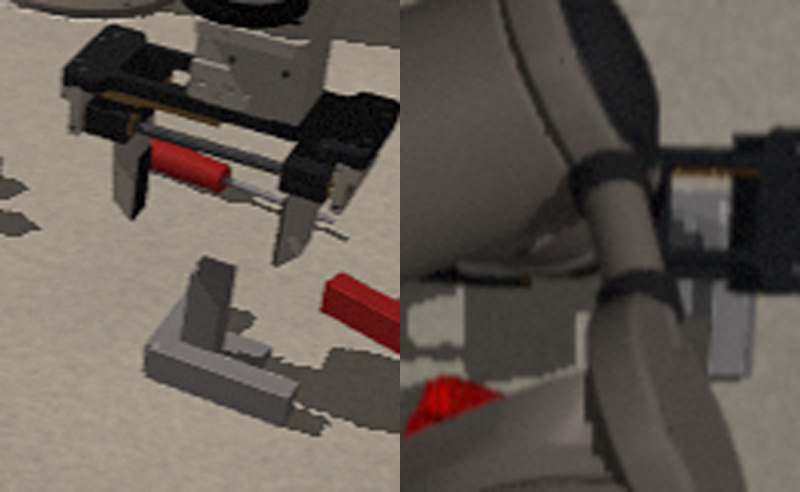

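The open fingers straddle the post: at left crop (205,270) it sits between the finger tips at (130,210) and (280,260). I'll descend now, with a small +y correction.

Emit:
{"name": "arm_command", "arguments": {"targets": [{"x":0,"y":0.4,"z":-2,"roll":0},{"x":0,"y":0.4,"z":-4,"roll":0},{"x":0,"y":0.4,"z":-6,"roll":0},{"x":0,"y":0.4,"z":-6.8,"roll":0},{"x":0,"y":0.4,"z":-6.8,"roll":0},{"x":0,"y":0.4,"z":-6.8,"roll":0}]}}

```text
time: 3.12
tool_pos: [533.0, 302.1, 40.1]
tcp_rot: [-3.141, -0.002, -0.037]
contact_force: [1.0, -0.3, 0.7]
grip_width: 91.7
```

Emit:
{"name": "arm_command", "arguments": {"targets": [{"x":0,"y":0,"z":0,"roll":0},{"x":0,"y":0,"z":0,"roll":0},{"x":0,"y":0,"z":0,"roll":0},{"x":0,"y":0,"z":0,"roll":0},{"x":0,"y":0,"z":0,"roll":0},{"x":0,"y":0,"z":0,"roll":0},{"x":0,"y":0,"z":0,"roll":0},{"x":0,"y":0,"z":0,"roll":0}], "fingers": 0}}

```text
time: 3.78
tool_pos: [532.1, 301.9, 38.7]
tcp_rot: [3.141, 0.0, -0.037]
contact_force: [-0.3, -0.1, -0.7]
grip_width: 43.3
```

Emit:
{"name": "arm_command", "arguments": {"targets": [{"x":0,"y":0,"z":0,"roll":0},{"x":0,"y":0,"z":0,"roll":0},{"x":0,"y":0,"z":0,"roll":0},{"x":0,"y":0,"z":0,"roll":0},{"x":0,"y":0,"z":0,"roll":0},{"x":0,"y":0,"z":0,"roll":0}]}}

```text
time: 4.28
tool_pos: [532.2, 302.1, 38.7]
tcp_rot: [-3.141, -0.0, -0.037]
contact_force: [0.5, 1.2, -0.7]
grip_width: 24.1
```

```bash
python3 -c "
from plant import bot;o=bot.get_obs();print(o['tool_pos'],o['tcp_rot'],o['grip_width'],o['contact_force'],o['moment'])"
```

```text
[532.20499145 302.10512903  38.74859719] [-3.14139072e+00 -1.91291187e-04 -3.71845540e-02] 24.102550997530965 [ 0.4637907   1.17319091 -0.6811373 ] [ 0.36312325 -0.07082189 -0.04604622]
```

Gripped at 24.1 mm. I'll lift 12 cm and look.

Emit:
{"name": "arm_command", "arguments": {"targets": [{"x":0,"y":0,"z":1,"roll":0},{"x":0,"y":0,"z":2,"roll":0},{"x":0,"y":0,"z":4,"roll":0},{"x":0,"y":0,"z":6,"roll":0},{"x":0,"y":0,"z":8,"roll":0},{"x":0,"y":0,"z":10,"roll":0},{"x":0,"y":0,"z":12,"roll":0},{"x":0,"y":0,"z":12,"roll":0}]}}

```text
time: 4.95
tool_pos: [534.2, 302.7, 164.1]
tcp_rot: [-3.138, -0.008, -0.037]
contact_force: [1.2, 0.2, -1.7]
grip_width: 23.9
```

```bash
python3 - <<'E'
from h import *
from plant import bot
s=bot.capture("scene")
cv2.imwrite("pics/g2.png",cv2.resize(s["img"][130:330,360:560],(600,600),interpolation=2))
o=bot.get_obs();print(o["tool_pos"],o["contact_force"],o["moment"],o["grip_width"])
E
```

```text
[533.34323592 302.31351301 161.53973633] [-0.01923491  0.29472456 -3.12586641] [0.03509033 0.03307528 0.0049596 ] 23.659175474070846
```

View pics/g2.png

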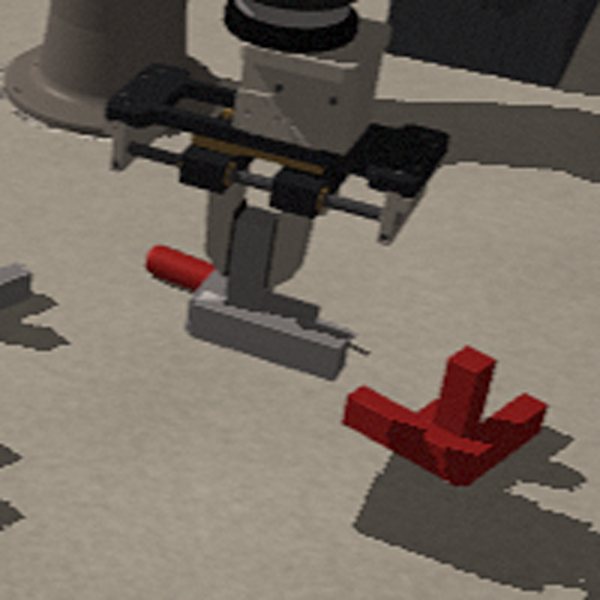

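The square hangs level in the grip at about 3 N. The "block" in the crook rose with it, so it is part of the gauge and nothing was left behind. I'll carry it to above the corner, offset about 10 mm from each rail.

Emit:
{"name": "arm_command", "arguments": {"targets": [{"x":0,"y":-2,"z":0,"roll":-0.02},{"x":0,"y":-5,"z":0,"roll":-0.04},{"x":0,"y":-8.5,"z":0,"roll":-0.06},{"x":0,"y":-12,"z":0,"roll":-0.08},{"x":0,"y":-15.5,"z":0,"roll":-0.1},{"x":0,"y":-19,"z":0,"roll":-0.12},{"x":0,"y":-22.5,"z":0,"roll":-0.14},{"x":0,"y":-26,"z":0,"roll":-0.16}]}}

```text
time: 5.67
tool_pos: [530.9, 40.3, 157.4]
tcp_rot: [3.141, 0.002, -0.198]
contact_force: [0.8, 0.5, -4.2]
grip_width: 23.7
```

Emit:
{"name": "arm_command", "arguments": {"targets": [{"x":0,"y":-3.5,"z":0,"roll":0},{"x":0,"y":-7,"z":0,"roll":0},{"x":0,"y":-10.5,"z":0,"roll":0},{"x":0,"y":-14,"z":0,"roll":0},{"x":0,"y":-17.5,"z":0,"roll":0},{"x":0,"y":-21,"z":0,"roll":0},{"x":0,"y":-24,"z":0,"roll":0},{"x":0,"y":-26.5,"z":0,"roll":0}]}}

```text
time: 6.33
tool_pos: [531.0, -225.2, 157.2]
tcp_rot: [-3.141, 0.002, -0.199]
contact_force: [-0.6, -0.3, -3.0]
grip_width: 24.1
```

Emit:
{"name": "arm_command", "arguments": {"targets": [{"x":0,"y":0,"z":-3,"roll":0},{"x":0,"y":0,"z":-6,"roll":0},{"x":0,"y":0,"z":-6,"roll":0},{"x":0,"y":0,"z":-6,"roll":0}]}}

```text
time: 6.67
tool_pos: [530.4, -222.2, 96.6]
tcp_rot: [-3.14, 0.006, -0.197]
contact_force: [0.1, -0.4, -2.8]
grip_width: 23.7
```

```bash
python3 - <<'E'
from h import *
from plant import bot
s=bot.capture("scene");t=bot.capture("top")
pickle.dump(t,open("t3.pkl","wb"));pickle.dump(s,open("s3.pkl","wb"))
cv2.imwrite("pics/g3.png",np.hstack([cv2.resize(s["img"][130:280,150:300],(400,400),interpolation=2),cv2.resize(t["img"][170:320,350:500],(400,400),interpolation=2)]))
o=bot.get_obs();print(o["tool_pos"],o["tcp_rot"],o["contact_force"],o["moment"],o["grip_width"])
E
```

```text
[ 532.73338835 -223.09969812   99.75022351] [ 3.14106814e+00 -1.11973072e-03 -1.96677118e-01] [-0.40455018 -0.5896956  -2.50951649] [ 0.07106287 -0.06543807  0.02549104] 24.281224083581936
```

View pics/g3.png

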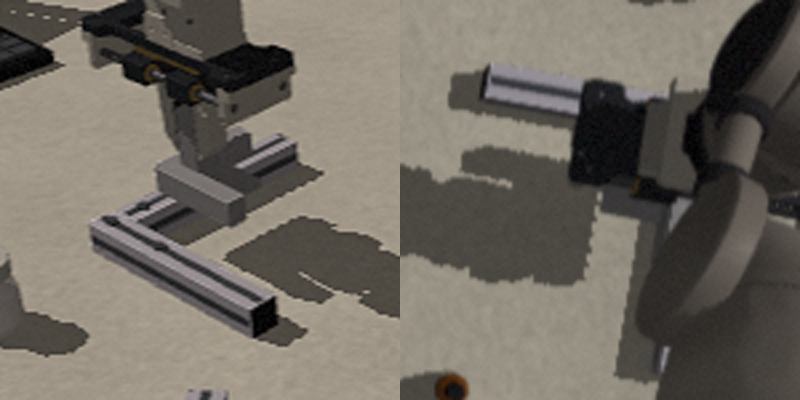

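The square hangs above the corner, parallel to both rails (left crop: leg at (200,190), rail corner at (105,220)). I'll lower it to the bench.

Emit:
{"name": "arm_command", "arguments": {"targets": [{"x":0,"y":0,"z":-2,"roll":0},{"x":0,"y":0,"z":-4,"roll":0},{"x":0,"y":0,"z":-5,"roll":0},{"x":0,"y":0,"z":-5.5,"roll":0},{"x":0,"y":0,"z":-5.7,"roll":0},{"x":0,"y":0,"z":-5.7,"roll":0},{"x":0,"y":0,"z":-5.7,"roll":0}]}}

```text
time: 7.35
tool_pos: [532.9, -223.4, 42.9]
tcp_rot: [3.141, -0.002, -0.197]
contact_force: [0.0, -0.6, -2.8]
grip_width: 24.3
```

```bash
python3 -c "
from plant import bot;o=bot.get_obs();print(o['tool_pos'],o['tcp_rot'],o['grip_width'],o['contact_force'],o['moment'])"
```

```text
[ 532.86102089 -223.43405983   42.87210273] [ 3.14085176e+00 -1.85264918e-03 -1.97115228e-01] 24.34540011946718 [ 0.01086662 -0.60740191 -2.8339237 ] [0.02623138 0.05240746 0.02223311]
```

Emit:
{"name": "arm_command", "arguments": {"targets": [{"x":0,"y":0,"z":-0.2,"roll":0},{"x":0,"y":0,"z":-0.35,"roll":0},{"x":0,"y":0,"z":-0.45,"roll":0},{"x":0,"y":0,"z":-0.45,"roll":0},{"x":0,"y":0,"z":-0.45,"roll":0}]}}

```text
time: 7.77
tool_pos: [532.6, -223.4, 38.7]
tcp_rot: [3.141, -0.002, -0.197]
contact_force: [-1.7, 0.6, 6.0]
grip_width: 24.0
```

On the bench. Next I'll push towards rail_back, which is +x in the rail frame: (0.98,-0.195).

Emit:
{"name": "arm_command", "arguments": {"targets": [{"x":0.3,"y":-0.06,"z":0.05,"roll":0},{"x":0.6,"y":-0.12,"z":0.05,"roll":0},{"x":0.8,"y":-0.16,"z":0.05,"roll":0},{"x":1.0,"y":-0.2,"z":0.05,"roll":0},{"x":1.1,"y":-0.22,"z":0.05,"roll":0},{"x":1.1,"y":-0.22,"z":0.05,"roll":0},{"x":1.1,"y":-0.22,"z":0.05,"roll":0}]}}

```text
time: 8.35
tool_pos: [543.2, -225.7, 38.7]
tcp_rot: [3.141, -0.0, -0.197]
contact_force: [-4.0, 0.9, 5.4]
grip_width: 24.0
```

Emit:
{"name": "arm_command", "arguments": {"targets": [{"x":-0.04,"y":-0.2,"z":0,"roll":0},{"x":-0.08,"y":-0.4,"z":0,"roll":0},{"x":-0.12,"y":-0.6,"z":0,"roll":0},{"x":-0.12,"y":-0.6,"z":0,"roll":0},{"x":-0.12,"y":-0.6,"z":0,"roll":0}]}}

```text
time: 8.77
tool_pos: [543.0, -231.3, 38.7]
tcp_rot: [3.142, -0.002, -0.197]
contact_force: [0.3, 2.8, 5.5]
grip_width: 24.0
```

```bash
cat > o.py <<'E'
from plant import bot
import numpy as np
o=bot.get_obs();print(o['time'],o['tool_pos'],o['tcp_rot'][2],o['grip_width'],o['contact_force'],o['moment'])
a=np.radians(-11.25);M=np.array([[np.cos(a),np.sin(a)],[-np.sin(a),np.cos(a)]])
print("rail frame pos",M@(o['tool_pos'][:2]-[569,-269.8]),"F",M@o['contact_force'][:2])
E
python3 o.py
```

```text
8.7667 [ 542.98807201 -231.28589923   38.71507287] -0.19743611763825308 23.984553189621646 [0.26685148 2.82024927 5.48969639] [ 0.74421476  0.05022051 -0.13723686]
rail frame pos [-33.02584441  32.69938771] F [-0.28847933  2.81811911]
```

Both legs are about 3 mm short of contact by estimate, and the lateral force is only friction. I'll push x' in small steps.

Emit:
{"name": "arm_command", "arguments": {"targets": [{"x":0.1,"y":-0.02,"z":0,"roll":0},{"x":0.2,"y":-0.04,"z":0,"roll":0},{"x":0.3,"y":-0.06,"z":0,"roll":0},{"x":0.3,"y":-0.06,"z":0,"roll":0}]}}

```text
time: 9.1
tool_pos: [543.6, -231.5, 38.8]
tcp_rot: [-3.141, 0.003, -0.197]
contact_force: [-8.9, 3.3, 12.6]
grip_width: 23.9
```

```bash
python3 o.py
```

```text
9.1 [ 543.57208195 -231.47155647   38.80103932] -0.19680665344446058 23.881630867676932 [-8.87312857  3.28481732 12.57066622] [0.64498816 1.49600832 0.03038441]
rail frame pos [-32.41683613  32.63123252] F [-9.34346996  1.49063897]
```

Emit:
{"name": "arm_command", "arguments": {"targets": [{"x":0,"y":-0.1,"z":0,"roll":0},{"x":-0.02,"y":-0.2,"z":0,"roll":0},{"x":-0.04,"y":-0.25,"z":0,"roll":0},{"x":-0.04,"y":-0.25,"z":0,"roll":0}]}}

```text
time: 9.43
tool_pos: [544.3, -233.3, 38.8]
tcp_rot: [-3.14, 0.001, -0.197]
contact_force: [-3.7, 7.7, 10.5]
grip_width: 23.9
```

```bash
python3 o.py
```

```text
9.4333 [ 544.3082915  -233.33652151   38.75887762] -0.1971086338996919 23.883190973659342 [-3.69646509  7.67254069 10.48433425] [1.23638369 0.63481104 0.03200783]
rail frame pos [-31.33093601  30.94572961] F [-5.12227699  6.80397041]
```

Emit:
{"name": "arm_command", "arguments": {"targets": [{"x":0.05,"y":-0.08,"z":0.05,"roll":0},{"x":0.08,"y":-0.16,"z":0.05,"roll":0},{"x":0.08,"y":-0.16,"z":0.05,"roll":0},{"x":0.08,"y":-0.16,"z":0.05,"roll":0}]}}

```text
time: 9.77
tool_pos: [544.8, -234.6, 38.8]
tcp_rot: [-3.14, 0.002, -0.196]
contact_force: [-4.1, 8.7, 8.5]
grip_width: 23.6
```

```bash
python3 o.py
```

```text
9.7667 [ 544.81659773 -234.57296603   38.774386  ] -0.19648506931895282 23.583407244787217 [-4.08131915  8.73710488  8.52141141] [1.38705244 0.62678461 0.26476458]
rail frame pos [-30.59117838  29.83220865] F [-5.70742235  7.77299799]
```

Emit:
{"name": "arm_command", "arguments": {"targets": [{"x":0.06,"y":-0.08,"z":0,"roll":0},{"x":0.12,"y":-0.15,"z":0,"roll":0},{"x":0.12,"y":-0.15,"z":0,"roll":0},{"x":0.12,"y":-0.15,"z":0,"roll":0}]}}

```text
time: 10.1
tool_pos: [545.0, -234.8, 38.9]
tcp_rot: [-3.138, 0.005, -0.196]
contact_force: [-6.9, 11.8, 13.4]
grip_width: 24.1
```

```bash
python3 o.py
```

```text
10.1 [ 544.97891297 -234.77132582   38.88809475] -0.19610640224399356 24.0677252309433 [-6.93087071 11.78423952 13.37228082] [2.18131397 1.26905318 0.27991282]
rail frame pos [-30.3932839   29.66932642] F [-9.09668706 10.20566286]
```

Contact on both legs: the position stalls while the force rises. I'll press a little more and hold.

Emit:
{"name": "arm_command", "arguments": {"targets": [{"x":0.08,"y":-0.12,"z":0,"roll":0},{"x":0.08,"y":-0.12,"z":0,"roll":0},{"x":0.08,"y":-0.12,"z":0,"roll":0},{"x":0.08,"y":-0.12,"z":0,"roll":0},{"x":0.08,"y":-0.12,"z":0,"roll":0},{"x":0.08,"y":-0.12,"z":0,"roll":0},{"x":0.08,"y":-0.12,"z":0,"roll":0},{"x":0.08,"y":-0.12,"z":0,"roll":0}]}}

```text
time: 10.77
tool_pos: [545.1, -235.0, 38.9]
tcp_rot: [-3.137, 0.007, -0.196]
contact_force: [-9.9, 16.0, 16.9]
grip_width: 24.1
```

```bash
python3 - <<'E'
exec(open('o.py').read())
from h import *
s=bot.capture("scene");t=bot.capture("top")
cv2.imwrite("pics/g4.png",np.hstack([cv2.resize(s["img"][150:260,170:280],(400,400),interpolation=2),cv2.resize(t["img"][170:320,350:500],(400,400),interpolation=2)]))
E
```

```text
10.7667 [ 545.08565857 -234.95280657   38.93941593] -0.1958558183278929 24.128348230306294 [-9.90650343 16.04008236 16.92572926] [2.72411597 1.68396858 0.37658792]
rail frame pos [-30.25318425  29.51215781] F [-12.84541758  13.79921373]
```

View pics/g4.png

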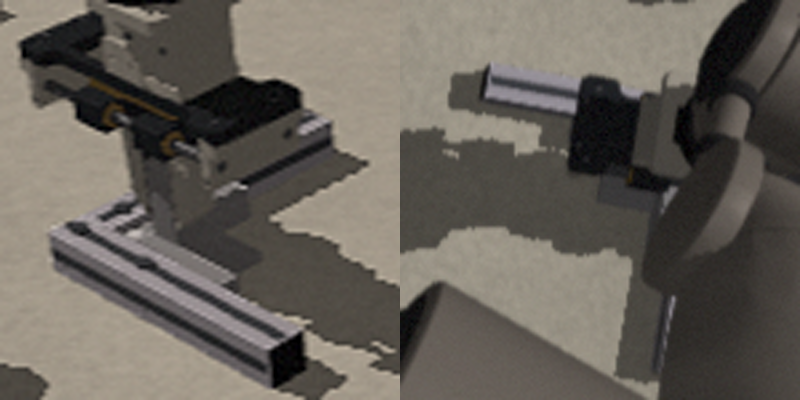

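The square is tucked into the corner with the grip still on (left crop: leg at (190,255) along the rail), pressed with about 13 N on each rail. Before letting go I'll check the yaw seating with small turns.

Emit:
{"name": "arm_command", "arguments": {"targets": [{"x":0,"y":0,"z":0,"roll":0.015},{"x":0,"y":0,"z":0,"roll":0.015},{"x":0,"y":0,"z":0,"roll":0.015}]}}

```text
time: 11.12
tool_pos: [545.1, -235.0, 39.0]
tcp_rot: [-3.136, 0.007, -0.183]
contact_force: [-10.0, 15.8, 17.8]
grip_width: 23.6
```

```bash
python3 o.py
```

```text
11.1167 [ 545.07572316 -234.96891473   38.95517382] -0.18293889627283688 23.59860299571594 [-9.96034452 15.83898613 17.83679846] [ 2.64141582  1.72549116 -0.52722192]
rail frame pos [-30.25978621  29.49442086] F [-12.85899219  13.59147763]
```

Emit:
{"name": "arm_command", "arguments": {"targets": [{"x":0,"y":0,"z":0,"roll":-0.03},{"x":0,"y":0,"z":0,"roll":-0.03},{"x":0,"y":0,"z":0,"roll":-0.03}]}}

```text
time: 11.37
tool_pos: [545.2, -235.0, 38.9]
tcp_rot: [-3.137, 0.007, -0.21]
contact_force: [-8.8, 14.9, 17.4]
grip_width: 23.8
```

```bash
python3 o.py
```

```text
11.3667 [ 545.21492459 -235.00620507   38.93187956] -0.2100485897035269 23.81740751057851 [-8.78044667 14.92355774 17.35026518] [2.74397743 1.46201347 0.65134842]
rail frame pos [-30.11598451  29.4850039 ] F [-11.52317453  12.92382559]
```

The yaw moment crosses zero near -0.192 rad, which agrees with the rail's -0.196, so the square is seated by the rails. I'll go back to neutral yaw, hold, ease part of the press, then open.

Emit:
{"name": "arm_command", "arguments": {"targets": [{"x":0,"y":0,"z":0,"roll":0.017},{"x":0,"y":0,"z":0,"roll":0.017},{"x":0,"y":0,"z":0,"roll":0.017},{"x":0,"y":0,"z":0,"roll":0.017},{"x":0,"y":0,"z":0,"roll":0.017},{"x":0,"y":0,"z":0,"roll":0.017},{"x":0,"y":0,"z":0,"roll":0.017},{"x":0,"y":0,"z":0,"roll":0.017}]}}

```text
time: 12.03
tool_pos: [545.3, -235.0, 38.9]
tcp_rot: [-3.137, 0.006, -0.195]
contact_force: [-9.1, 14.6, 16.5]
grip_width: 23.9
```

Emit:
{"name": "arm_command", "arguments": {"targets": [{"x":-0.05,"y":0.07,"z":0.05,"roll":0},{"x":-0.08,"y":0.12,"z":0.05,"roll":0},{"x":-0.08,"y":0.12,"z":0.05,"roll":0}]}}

```text
time: 12.28
tool_pos: [545.2, -234.9, 38.9]
tcp_rot: [-3.138, 0.004, -0.195]
contact_force: [-5.6, 10.8, 9.2]
grip_width: 23.9
```

```bash
python3 o.py
```

```text
12.2833 [ 545.21493358 -234.94139749   38.91166526] -0.19510588548026475 23.865110318698292 [-5.6453921  10.84923179  9.20558073] [ 1.89057595  1.00582377 -0.13299116]
rail frame pos [-30.12861903  29.54856797] F [-7.6534976   9.53940548]
```

Position unchanged while the force drops, so the square stays seated. Opening now.

Emit:
{"name": "arm_command", "arguments": {"targets": [{"x":0,"y":0,"z":0,"roll":0},{"x":0,"y":0,"z":0,"roll":0},{"x":0,"y":0,"z":0,"roll":0},{"x":0,"y":0,"z":0,"roll":0},{"x":0,"y":0,"z":0,"roll":0},{"x":0,"y":0,"z":0,"roll":0},{"x":0,"y":0,"z":0,"roll":0},{"x":0,"y":0,"z":0,"roll":0}], "fingers": 0.9}}

```text
time: 12.95
tool_pos: [546.6, -237.6, 38.7]
tcp_rot: [3.141, -0.0, -0.195]
contact_force: [-0.2, -0.9, -0.5]
grip_width: 72.4
```

```bash
python3 o.py
```

```text
12.95 [ 546.56324009 -237.59150859   38.69646537] -0.1953070160693391 72.38947282374913 [-0.15379913 -0.92661849 -0.50603167] [0.01226615 0.04087842 0.00349518]
rail frame pos [-28.28920882  27.21241956] F [ 0.02993037 -0.93881849]
```

Emit:
{"name": "arm_command", "arguments": {"targets": [{"x":0,"y":0.1,"z":1,"roll":0},{"x":0,"y":0.1,"z":3,"roll":0},{"x":0,"y":0.1,"z":6,"roll":0},{"x":0,"y":0.1,"z":9,"roll":0},{"x":0,"y":0.1,"z":12,"roll":0},{"x":0,"y":0.1,"z":15,"roll":0},{"x":0,"y":0.1,"z":18,"roll":0}]}}

```text
time: 13.53
tool_pos: [546.3, -236.2, 221.2]
tcp_rot: [3.141, -0.001, -0.195]
contact_force: [0.5, -0.5, -0.2]
grip_width: 82.3
```

Emit:
{"name": "arm_command", "arguments": {"targets": [{"x":-3,"y":-3,"z":0,"roll":0},{"x":-6,"y":-6,"z":0,"roll":0},{"x":-9,"y":-9,"z":0,"roll":0},{"x":-12,"y":-12,"z":0,"roll":0},{"x":-15,"y":-15,"z":0,"roll":0},{"x":-18,"y":-17,"z":0,"roll":0},{"x":-21,"y":-19,"z":0,"roll":0},{"x":-23,"y":-21,"z":0,"roll":0}]}}

```text
time: 14.2
tool_pos: [313.8, -447.4, 219.7]
tcp_rot: [3.141, 0.0, -0.197]
contact_force: [1.1, -1.0, -0.0]
grip_width: 82.6
```

```bash
python3 - <<'E'
exec(open('o.py').read())
from h import *
s=bot.capture("scene");t=bot.capture("top")
pickle.dump(t,open("t5.pkl","wb"));pickle.dump(s,open("s5.pkl","wb"))
f=lambda i:np.clip(cv2.resize(i,(400,500),interpolation=2)*1.4,0,255).astype('uint8')
cv2.imwrite("pics/g5.png",np.hstack([f(s["img"][160:260,180:260]),f(t["img"][190:290,400:480])]))
E
```

```text
14.2 [ 313.80820222 -447.35385035  219.7274572 ] -0.1966204799710889 82.55144846941579 [ 1.07285394 -0.97418527 -0.01561185] [-0.01173269 -0.01815806  0.01124791]
rail frame pos [-215.6493211 -223.9276529] F [ 1.24229347 -0.74616316]
```

View pics/g5.png

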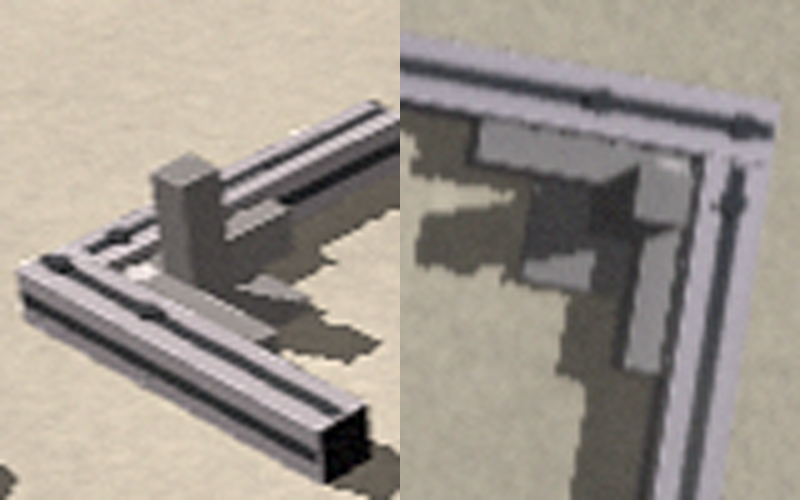

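The gauge is standing in the corner with a thin dark strip along rail_side (right crop x 662–680). I'll measure whether that is a gap or just the rail's visible inner face.

```bash
python3 - <<'E'
from h import *
t=load("t5");im=t["img"]
a=np.radians(-11.25)
def W(p):
    p=np.atleast_2d(p).astype(float); c,s=np.cos(a),np.sin(a)
    return np.c_[569+c*p[:,0]-s*p[:,1],-269.8+s*p[:,0]+c*p[:,1],p[:,2]]
big=cv2.resize(im[195:275,405:475],None,fx=8,fy=8,interpolation=2)
P=lambda p:((proj(t,W(p))-[405,195]+.5)*8).astype(int)
for L,col in([(0,0,30),(0,180,30)],(0,0,255)),([(0,0,30),(-200,0,30)],(0,0,255)),([(0,0,25),(0,100,25),(-20,100,25),(-20,20,25),(-100,20,25),(-100,0,25),(0,0,25)],(0,255,0)),([(-18,42,80),(-18,18,80),(-42,18,80),(-42,42,80),(-18,42,80)],(255,255,0)):
    cv2.polylines(big,[P(L)],False,col,1)
cv2.imwrite("pics/g6.png",big[:600])
g=im.astype(int).sum(2)
for r in (225,232,240,248,256,263): print(r,g[r,440:462])
for c in (418,425,432,440,447,453): print(c,g[200:228,c])
E
```

```text
225 [267 233 198 153 120 112  96 143 276 277 273 284 280 284 292 299 289 306
 235 156 205 348]
232 [ 96 101  90 104 101  99 147 274 276 273 277 275 281 282 287 281 280 239
 160 228 350 367]
240 [138 133 144 144 141 134 123 113 199 279 284 289 289 293 287 170 136 159
 300 360 367 368]
248 [140 142 141 150 140 103 141 265 283 291 295 300 298 284 155 136 181 369
 366 363 357 317]
256 [170 171 165 127 122 159 296 291 292 288 291 304 283 169 151 195 365 365
 361 364 304 172]
263 [168 168 151 128 153 238 223 244 278 296 297 280 176 158 204 356 364 364
 357 278 165 162]
418 [365 373 365 352 260 179 139 191 304 349 362 359 310 215 244 281 282 278
 282 289 288 292 203 131 150 174 174 212]
425 [343 353 363 372 352 276 173 140 164 295 351 355 368 364 275 237 278 285
 287 288 279 287 288 199 135 138 153 160]
432 [359 346 366 376 371 355 316 221 143 158 249 332 357 366 374 273 183 250
 281 286 273 291 288 284 243 174 121 124]
440 [366 360 357 362 369 373 365 277 168 135 136 141 222 320 368 367 313 222
 243 279 286 285 292 287 284 267 198 117]
447 [359 350 348 352 341 360 379 381 367 303 194 138 172 300 356 366 371 359
 272 241 280 280 242 166 136 143 154 186]
453 [348 343 355 356 353 350 368 377 375 368 328 218 136 152 275 345 365 367
 372 276 260 306 378 356 297 284 282 281]
```

View pics/g6.png

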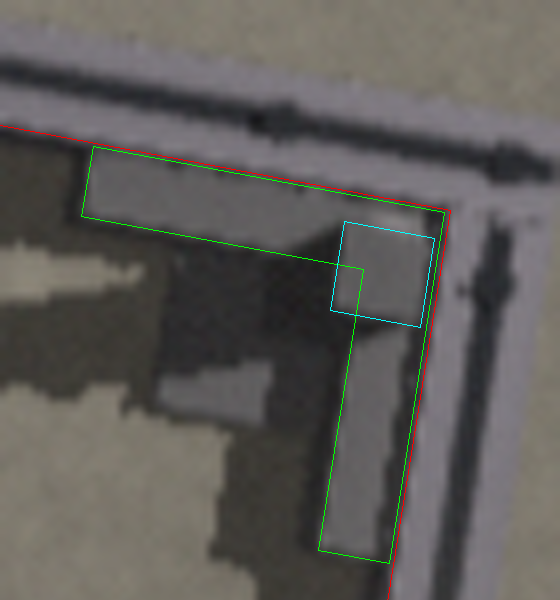

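The inner edges, leg ends and post top all lie on the predicted flush outline to within about 0.5 px (about 1 mm). Both legs run parallel to their rails. The dark strip is the shadow the taller rail casts on the leg top. The arm is clear, so I'm handing in.

```bash
python3 -c "
from plant import bot
print(bot.close_job(), bot.get_obs()['time'])"
```

```text
the job is handed in; nothing more can be done
the job is handed in; nothing more can be done
```

The grey steel square is sitting in the inside corner with a leg along each profile, and the job is handed in at about 14 s of the 45 s allowed.

I took it by its post and set it on the bench about 10 mm clear of the rails. I then pushed it into the corner, held it at about 13 N on each rail for over a second, eased the press, let go and backed the arm away.

**Position:** While pressed, the tool stood at about (-30.1, 29.5) mm in the rail frame, against the flush (-30, 30).

**Angle:** A small yaw test put the zero-moment angle at about -0.192 rad, against a measured rail angle of -0.196 rad.

**After release:** In the top picture the leg inner edges, leg ends and post top match the flush outline to about 0.5 px (roughly 1 mm), and both legs run parallel to their rails. The pictures cannot show gaps smaller than that.

**Two doubtful readings:**
- The dark strip beside rail_side first looked like a gap. I judged it to be the rail's shadow on the lower leg, because the leg's inner edge is where it should be. I did not check this a second way.
- The "loose block" I saw in the crook at first lifted with the square, so it is part of the gauge.

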